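Tip a well plate over onto the drying bed

ROBOT

A 6-joint arm with a two-finger parallel gripper is mounted at the origin on a cart in front of the work surface, level with it; the furniture and walls round the work are solid. World frame = base frame: x ahead of the robot, y to its left, z up, the work surface at z = 0. Lengths are in m, angles in rad, forces in N, time in s.
With the tool pointing down it reaches from about 0.25 to 0.775 m from the base axis. Payload 4 kg.
Tool frame: the origin (TCP) lies at the very end of the fingers, on their centre line; the grasp point (between the pads) lies hold_point_z behind it (hold_point_z is the distance from the TCP to the grasp point, in m); z points along the fingers, y is the direction in which the jaws open and shut (so a half turn about z gives the same grasp; the last joint's range is limited). The gripper opens to 94 mm and grips with 3 to 60 N. Pads are 16 mm wide; open, the fingers measure 119 mm over their backs; the gripper's body (75 mm by 177 mm) begins 78 mm behind the grasp point.
Start: joints at [1.197, 0.087, 1.371, -0, 1.684, -0.103], TCP at [0.147, 0.53, 0.206] pointing down, gripper open.
Joint ranges: [-3.1, 3.1], [-0.76, 2.03], [0.27, 2.55], [-1.08, 4.22], [0.17, 2.65], [-2.57, 2.57]. Speed limits (rad/s): [2.79, 2.79, 3.14, 3.14, 3.14, 3.14].

INTERFACE

Orientations are given as [roll, pitch, yaw] about the fixed x, y, z axes, in that order (R = Rz(yaw) Ry(pitch) Rx(roll)).
In Python, from bench import * gives the robot as it stands.
- The arm moves only by the tool step_arm, never from a script. Its argument "increments" is text: rows parted by semicolons, each of 6 numbers parted by spaces: the shift along the tool's x, y, z in cm, then the turn, a rotation vector about the tool's x, y, z in rad. A call has 1 to 5 rows; each row shifts and turns the commanded pose from where the row before left it, along the tool's axes as they then stand; what a row does not reach is not made up. A row lasts 1/10 s, in which the tool goes at most 50 mm and 8.59 degrees, less where a joint would pass 70% of its speed; a pose out of reach is approached as far as the arm can. A call is refused whole if a number of a shift passes 5 or a number of a turn 0.15, either way. A call with a gripper value outside its range is refused whole. "claw" is the gripper's target within -1 to 1 (shut at 1, half-way at 0, fully open at -1), set as the call begins (left out, the last holds). The fingers move at their own pace and stop on an object; the grip force is fixed at half the most. Time passes only in rows, so rows that do not move let the fingers close. It gives the time, the measured TCP pose, the force and the opening at its end, in the units of the state.
- get_obs(): the state, without advancing time (a new reading comes with each control period).
- snapshot(name): name is "scene" or "top"; returns the picture (384x512x3 uint8, red, green, blue); there is no depth.
- calibration(name): a dict with "camera_matrix" (3x3 intrinsics, pixels), "eye" and "orientation" of the camera in the world. Camera axes: x right, y up, looking along -z (the intrinsics and any distortion apply to the point x, -y, -z); pixel columns grow to the right and rows downward; lengths in m; the calibration is good to about 2 mm. A picture is of the moment at which its call begins. calibration takes no time and is no camera call.
- close_job(): hands the job in, once; it reports no verdict.
The state is a dict: "time": time; "joint_positions": joint angles; "qvel": joint speeds; "joint_torque": joint torques, N m; "tool_pos": TCP position; "ee_rot": TCP orientation; "wrist_force": force on the tool from outside, world axes, zero at the start; "wrist_torque": the same for the moment, N m; "width": finger opening in m.
Only numpy, scipy, OpenCV 4.12 (cv2) and the standard library are available. Lean on these libraries where they do the work, as an engineer would, in place of code of your own. Each camera call takes 0.05 s, during which the arm holds its last target. There are 200 camera calls.

TASK

With the fingertips, push the white well plate across the bench until its far side meets the orange sprung bumper bar along the front of the blue and white drying bed, then go on pushing its near side up and over so that the plate tips up against the bar and flips onto the bed, to drain: lying flat, wells down, wholly between the bed's left and right ends (its edge may overhang the front). Do not grip or lift the plate: its far side stays down at the bar while it tips. Leave everything else on the bench where it is.

Things in the scene. Friction and masses are not known exactly. Their poses are not given: they have to be found in the camera images.
- bed: fixed drying bed: blue block with a white grooved top and a orange bumper bar along its whole front, 125 mm deep over all (its x), 220 mm wide (its y), top 14 mm above the bench, with a 6 mm thick lip along its back that stands 8 mm higher than the top. Origin: on the bench, at the foot of the middle of the bumper's front face when at rest; x points away from the robot across the bed, y to the left along the front, z up
- bumper_edge (a point): middle of the front top edge of the bumper bar, 14 mm above the bench. The bar is 12 mm thick, its top level with the bed's (10 mm gap behind it); it is the wall that the plate is tipped against
- bumper (a joint): how far the bumper bar is pushed back into the bed, m: 0 at rest, at most 0.009; springs push it out again with 1.6 N at rest and 0.4 N more per mm
- plate: loose rigid white 24-well plate, 85.5 mm (its x) by 127.8 mm (its y) by 14.5 mm thick, about 80 g, outside a plain block whose lowest 5 mm are a foot set back 4 mm all round, so that its rim overhangs the bench by 4 mm, 5 to 14.5 mm up; lying wells up on the bench in front of the bed with one long side toward it. Origin: centre of the underside (the side without wells); z points out of the well side, x toward the bed at the start. Fingers grip it about as rubber on plastic
- plate_center (a point): centre of the plate, 7.25 mm above its underside
- plate_far_edge (a point): middle of the plate's long side face next to the bed, half-way up its thickness (42.75 mm from the centre along the plate's x)
- plate_near_edge (a point): middle of the plate's long side face next to the robot, half-way up its thickness (42.75 mm from the centre against the plate's x)
- wash_bottle: bystander, loose: white wash bottle with orange cap and bent spout, 214 mm high, far right; origin under its centre. Leave it alone
- bottle_small: bystander, loose: small white bottle with green cap, 78 mm high, at the back; origin under its centre. Leave it alone
- vial_1: bystander, loose: amber vial with orange cap, 48 mm high, at the back; origin under its centre. Leave it alone
- timer: bystander, loose: white square timer, 58x58x20 mm, right; origin under its centre. Leave it alone
- tape_roll: bystander, loose: white roll of tape lying flat, 77 mm across, left; origin under its centre. Leave it alone
- marker_blue: bystander, loose: white marker with a blue cap, 137 mm long, left; origin under its centre. Leave it alone
- calculator: bystander, loose: dark pocket calculator, 130x72x14 mm, right; origin under its centre. Leave it alone
- marker_black: bystander, loose: black marker, 135 mm long, left; origin under its centre. Leave it alone
Not all that is in view belongs to the job. Leave any purple, turquoise or yellow look-alike of the plate alone.

How it is judged:
By the outcome, as a careful person would: the job done as asked, in the order asked, and still so for the second after the job is handed in, with the robot touching nothing.
It also fails if it takes over 51 s, if anything falls off the work surface, if the arm or the gripper's body presses on something with over 40 N, if the wrist force passes 120 N, or if a joint passes its speed limit or range.

## Working session

There is one attempt and no reset: what is moved stays moved. The work goes in short steps, Python scripts to look and compute and a tool call to move; the robot and the scene stay as the last step left them, time stands still between calls to the robot, and variables do not carry over. Pictures are saved under pics/ and viewed, about 8 in all and at most 12, crops included, and the job is handed in when it is done.

Besides the shell and the picture viewer there is one more tool, called after "Request:" as name(argument=value, ...) on one line, values as JSON. step_arm: Moves the arm, as the interface text tells. Its arguments: {"type":"object","properties":{"increments":{"type":"string"},"claw":{"type":"number"}},"required":["increments"]}

```bash
ls; mkdir -p pics; cat > h.py <<'E'
from bench import *
import numpy as np, cv2
def save(n,im): cv2.imwrite('pics/'+n,im[:,:,::-1])
E
python3 - <<'E'
from h import *
a=snapshot("scene");b=snapshot("top");save('s0.png',a);save('t0.png',b)
for n in("scene","top"):print(calibration(n))
print(get_obs())
E
```

```text
pics
{'camera_matrix': array([[433.27187422,   0.        , 261.96201906],
       [  0.        , 433.27187422, 193.08357777],
       [  0.        ,   0.        ,   1.        ]]), 'eye': array([-0.17543136, -1.07238859,  0.69075189]), 'orientation': array([ 1.09490301, -0.01097092, -0.63305633])}
{'camera_matrix': array([[473.57069709,   0.        , 259.33110455],
       [  0.        , 473.57069709, 191.24236243],
       [  0.        ,   0.        ,   1.        ]]), 'eye': array([ 0.27728329, -0.08803157,  1.75720234]), 'orientation': array([ 0.17237072, -0.00540685, -1.5475652 ])}
{'time': 0.1, 'joint_positions': array([ 1.19691814e+00,  8.78714164e-02,  1.37210869e+00, -8.44504073e-06,
        1.68363379e+00, -1.03055115e-01]), 'qvel': array([-7.56112825e-05, -2.61958724e-03, -4.26398630e-03,  1.40462824e-03,
       -2.26184081e-04,  2.48699534e-04]), 'joint_torque': array([ 1.93105167e-03, -3.41257095e+01, -3.03301692e+01,  7.21175317e-02,
        3.04453145e-02, -9.23507082e-05]), 'tool_pos': array([0.14693404, 0.52947845, 0.20442371]), 'ee_rot': array([-3.13958126e+00, -1.99582872e-04,  2.87076843e+00]), 'wrist_force': array([0.66435468, 0.57831994, 0.04615222]), 'wrist_torque': array([ 0.01784853, -0.03081625,  0.02034242]), 'width': 0.0940885640375936}
```

View pics/t0.png

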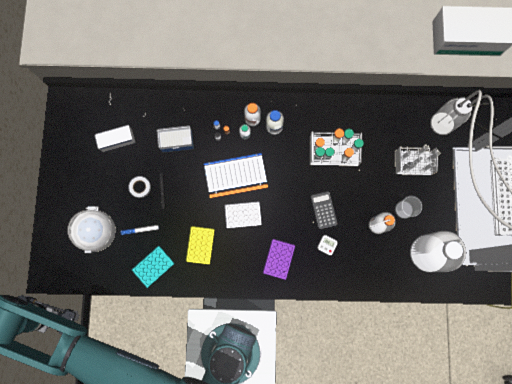

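View pics/s0.png

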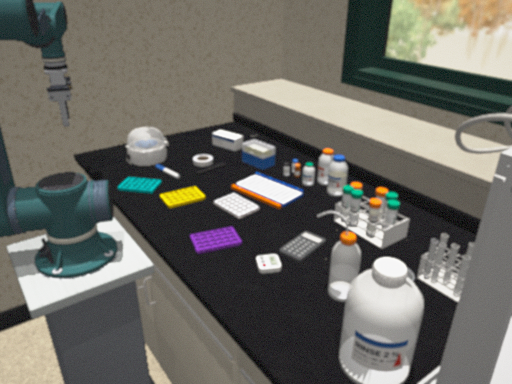

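Top view: the white plate is at about (243,215), directly in front of the bed at (236,175), whose orange bar runs (210,196) to (267,187). The look-alikes are turquoise (153,267), yellow (200,245) and purple (279,259). The white plate fits the description. I'll confirm it in a crop and measure it.

```bash
cat >> h.py <<'E'
from scipy.spatial.transform import Rotation as R
def ray(n,uv,z):
    c=calibration(n);K=c['camera_matrix'];o=c['orientation']
    M=R.from_euler('xyz',o).as_matrix()
    uv=np.atleast_2d(uv).astype(float)
    d=np.c_[(uv[:,0]-K[0,2])/K[0,0],-(uv[:,1]-K[1,2])/K[1,1],-np.ones(len(uv))]@M.T
    e=np.array(c['eye']);return e+d*((z-e[2])/d[:,2])[:,None]
def proj(n,P):
    c=calibration(n);K=c['camera_matrix'];M=R.from_euler('xyz',c['orientation']).as_matrix()
    q=(np.atleast_2d(P)-c['eye'])@M
    return np.c_[K[0,0]*q[:,0]/-q[:,2]+K[0,2],K[1,1]*q[:,1]/q[:,2]+K[1,2]]
def blob(im,kind,box):
    x0,y0,x1,y1=box;h=cv2.cvtColor(im,cv2.COLOR_RGB2HSV).astype(int)
    if kind=='white': m=(h[...,1]<60)&(h[...,2]>110)
    else: m=(h[...,0]>5)&(h[...,0]<22)&(h[...,1]>130)&(h[...,2]>110)
    k=np.zeros(m.shape,np.uint8);k[y0:y1,x0:x1]=m[y0:y1,x0:x1]
    c=max(cv2.findContours(k,0,1)[0],key=cv2.contourArea)
    return c[:,0,:]
E
python3 - <<'E'
from h import *
im=cv2.imread('pics/t0.png')[:,:,::-1].copy(); s=cv2.imread('pics/s0.png')[:,:,::-1].copy()
def show(nm,im,n,k,box,z):
    c=blob(im,k,box); w=ray(n,c,z)[:,:2].astype(np.float32)*1000
    r=cv2.minAreaRect(w);print(nm,n,np.round(r[0],1),np.round(r[1],1),round(r[2],1)); print(np.round(cv2.boxPoints(r)).tolist())
show('plate',im,'top','white',(218,198,268,232),.0145)
show('bar',im,'top','orange',(200,180,275,200),.014)
show('bed',im,'top','white',(200,150,275,196),.014)
show('plate',s,'scene','white',(208,187,262,220),.0145)
show('bar',s,'scene','orange',(225,175,300,212),.014)
a=cv2.resize(im[145:240,190:290],None,fx=4,fy=4,interpolation=2);b=cv2.resize(s[165:225,200:310],None,fx=4,fy=4,interpolation=2)
w=np.zeros((a.shape[0]+b.shape[0],440,3),np.uint8);w[:a.shape[0],:400]=a;w[a.shape[0]:]=b
cv2.imwrite('pics/c1.png',w[:,:,::-1][:600])
E
```

```text
plate top [492.  -30.7] [ 89. 131.] 6.4
[[441.0, 29.0], [455.0, -101.0], [544.0, -91.0], [529.0, 39.0]]
bar top [581.8 -11. ] [ 15.4 221.7] 12.0
[[551.0, 96.0], [597.0, -121.0], [612.0, -118.0], [566.0, 99.0]]
bed top [645.2   2.6] [110.8 223.1] 11.9
[[568.0, 100.0], [614.0, -118.0], [722.0, -95.0], [676.0, 123.0]]
plate scene [491.6 -32.9] [102.2 149.3] 6.6
[[432.0, 35.0], [449.0, -113.0], [551.0, -101.0], [534.0, 47.0]]
bar scene [576.3 -14. ] [ 32.  235.8] 9.9
[[540.0, 99.0], [581.0, -133.0], [612.0, -127.0], [572.0, 105.0]]
```

View pics/c1.png

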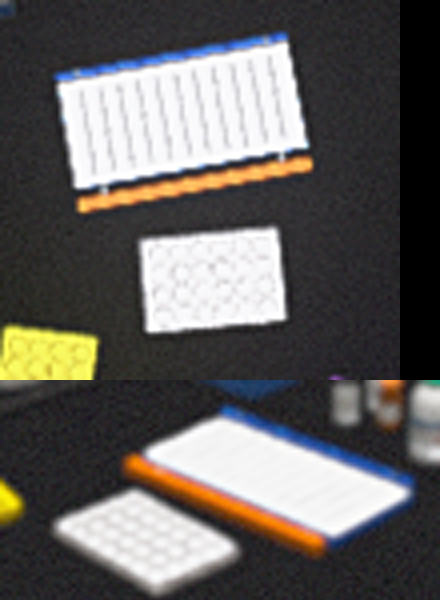

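The crop confirms the white 24-well plate next to the bar. The bed's yaw is about 12° and the plate's about 6.4°. The bar's front middle is at about (0.576,-0.012), and the plate's centre is at about (0.492,-0.031), so it is laterally centred on the bed. I'll move behind the plate, staying high.

Request:
step_arm(increments="-3 -3.4 0 0 0 0;-3 -3.4 0 0 0 0;-3 -3.4 0 0 0 0;-3 -3.4 0 0 0 0;-3 -3.4 0 0 0 0", claw=-0.3)

```text
time: 0.6
tool_pos: [0.2463, 0.3242, 0.2049]
ee_rot: [-3.141, -0.0, 2.872]
wrist_force: [0.3, 0.5, 1.2]
width: 0.0618
```

Request:
step_arm(increments="-3 -3.4 0 0 0 0;-3 -3.4 0 0 0 0;-3 -3.4 0 0 0 0;-3 -3.4 0 0 0 0;-3 -3.4 0 0 0 0")

```text
time: 1.1
tool_pos: [0.3454, 0.1204, 0.2053]
ee_rot: [3.141, 0.0, 2.871]
wrist_force: [1.3, 0.1, -1.3]
width: 0.0611
```

Request:
step_arm(increments="-3 -3.4 0 0 0 0;-3 -3.4 0 0 0 0;-3 -3.4 0 0 0 0;-3 -3.4 0 0 0 0;0 0 0 0 0 -0.12")

```text
time: 1.6
tool_pos: [0.4254, -0.0454, 0.2043]
ee_rot: [-3.14, -0.002, 2.987]
wrist_force: [-0.4, 0.5, -0.3]
width: 0.0608
```

Request:
step_arm(increments="0 0 0 0 0 -0.12;0 0 0 0 0 -0.12;0 0 0 0 0 -0.12;0 0 2 0 0 0;0 0 2 0 0 0")

```text
time: 2.1
tool_pos: [0.4247, -0.0411, 0.1652]
ee_rot: [-3.141, 0.001, -2.932]
wrist_force: [0.6, 0.3, 0.4]
width: 0.0611
```

Request:
step_arm(increments="0 -0.4 3 0 0 0;0 0 3.5 0 0 0;0 0 3.5 0 0 0;0 0 3 0 0 0;0 0 1.5 0 0 0")

```text
time: 2.6
tool_pos: [0.4226, -0.0443, 0.0169]
ee_rot: [3.139, -0.006, -2.932]
wrist_force: [0.3, -0.0, 0.6]
width: 0.0612
```

```bash
python3 - <<'E'
from h import *
b=snapshot("top");save('t1.png',b);a=snapshot("scene");save('s1.png',a)
print(get_obs()['tool_pos'])
w=np.zeros((600,640,3),np.uint8)
w[:360,:480]=cv2.resize(b[150:240,180:300],None,fx=4,fy=4,interpolation=2);w[360:600]=cv2.resize(a[160:220,150:310],None,fx=4,fy=4,interpolation=2)
save('c2.png',w)
E
```

```text
[ 0.42239274 -0.04422965  0.01730454]
```

View pics/c2.png

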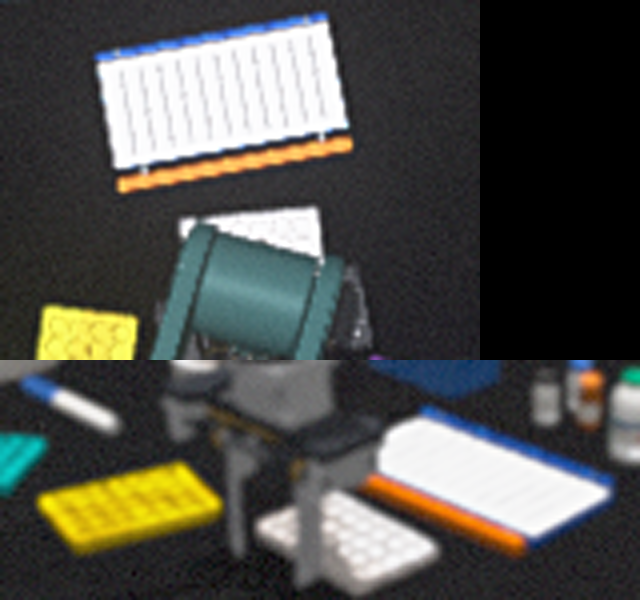

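The fingers are behind the plate's near side (finger ends at crop (238,555) and (308,590)) and clear of everything else. I'll lower them and push.

Request:
step_arm(increments="0 0 0.7 0 0 0;0 0 0.7 0 0 0;0 0 0 0 0 0;-0.6 0 0 0 0 0;-0.6 0 0 0 0 0")

```text
time: 3.2
tool_pos: [0.4381, -0.0425, 0.0072]
ee_rot: [-3.141, 0.002, -2.933]
wrist_force: [1.4, -0.5, 0.1]
width: 0.061
```

Request:
step_arm(increments="-0.5 0 0 0 0 0;-0.5 0 0 0 0 0;-0.5 0 0 0 0 0;-0.5 0 0 0 0 0;-0.5 0 0 0 0 0")

```text
time: 3.7
tool_pos: [0.4618, -0.0371, 0.0064]
ee_rot: [3.141, -0.0, -2.932]
wrist_force: [0.0, -0.6, 1.6]
width: 0.0613
```

Request:
step_arm(increments="-0.5 0 0 0 0 0;-0.5 0 0 0 0 0;-0.5 0 0 0 0 0;-0.3 0 0 0 0 0;0 0 0 0 0 0")

```text
time: 4.2
tool_pos: [0.4797, -0.0334, 0.0065]
ee_rot: [3.142, 0.001, -2.932]
wrist_force: [0.2, -0.5, -0.5]
width: 0.0612
```

```bash
python3 - <<'E'
from h import *
b=snapshot("top");save('t2.png',b);a=snapshot("scene");save('s2.png',a)
o=get_obs();print(o['tool_pos'],o['wrist_force'])
w=np.zeros((600,640,3),np.uint8)
w[:360,:480]=cv2.resize(b[150:240,180:300],None,fx=4,fy=4,interpolation=2);w[360:600]=cv2.resize(a[160:220,150:310],None,fx=4,fy=4,interpolation=2)
save('c3.png',w)
E
```

```text
[ 0.47930028 -0.03344422  0.00644358] [0.12096349 0.09536129 0.08211236]
```

View pics/c3.png

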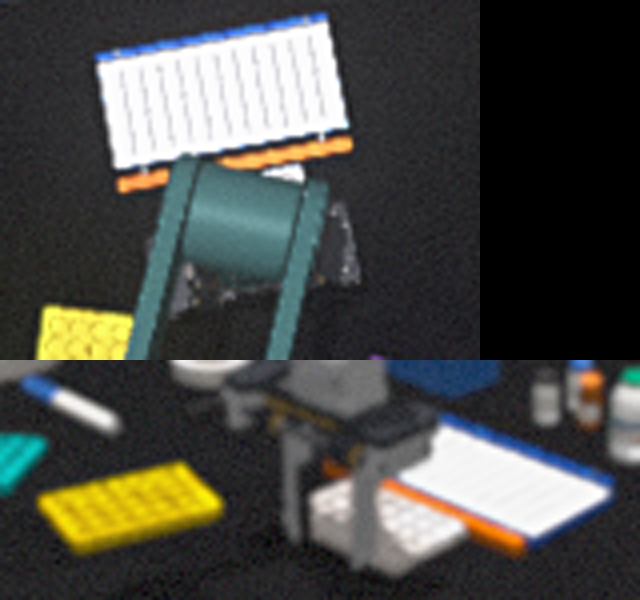

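The plate now lies parallel to the bar with a gap of a few mm (bright strip at crop (283,172)). The tips are at z=6.4 mm, so I'll lower them a little, then press into the bar while watching the force.

Request:
step_arm(increments="0.1 0 0.2 0 0 0;0 0 0.2 0 0 0;0 0 0 0 0 0;-0.3 0 0 0 0 0;-0.2 0 0 0 0 0")

```text
time: 4.8
tool_pos: [0.4831, -0.0327, 0.0024]
ee_rot: [3.141, -0.0, -2.932]
wrist_force: [-0.2, -0.9, -0.5]
width: 0.0609
```

Request:
step_arm(increments="-0.2 0 0 0 0 0;0 0 0 0 0 0;0 0 0 0 0 0")

```text
time: 5.1
tool_pos: [0.4853, -0.0322, 0.0026]
ee_rot: [-3.142, 0.0, -2.932]
wrist_force: [0.8, 0.1, -0.8]
width: 0.0614
```

Request:
step_arm(increments="-0.2 0 0 0 0 0;0 0 0 0 0 0;0 0 0 0 0 0")

```text
time: 5.4
tool_pos: [0.4862, -0.032, 0.0024]
ee_rot: [3.141, -0.002, -2.932]
wrist_force: [-5.4, -0.7, 3.8]
width: 0.061
```

Request:
step_arm(increments="-0.2 0 0 0 0 0;0 0 0 0 0 0;0 0 0 0 0 0")

```text
time: 5.7
tool_pos: [0.4883, -0.0316, 0.0024]
ee_rot: [3.141, -0.001, -2.932]
wrist_force: [-4.5, -0.6, 3.0]
width: 0.0614
```

The plate met the bar at TCP x≈0.486, as predicted, and the bar is now pushed back about 2.5 mm. I'll press a little more, then lift by friction along an arc about the bar.

Request:
step_arm(increments="-0.25 0 0 0 0 0;0 0 -0.3 0 0 0;0 0 -0.3 0 0 0;0 0 -0.3 0 0 0;0 0 -0.3 0 0 0")

```text
time: 6.2
tool_pos: [0.4911, -0.0309, 0.0144]
ee_rot: [3.141, -0.001, -2.932]
wrist_force: [-3.7, -1.9, -0.3]
width: 0.0612
```

```bash
python3 - <<'E'
from h import *
b=snapshot("scene");save('s3.png',b);o=get_obs();print(o['tool_pos'],o['wrist_force'])
save('c4.png',cv2.resize(b[150:230,190:310],None,fx=5,fy=5,interpolation=2))
E
```

```text
[ 0.49153248 -0.03086105  0.01511948] [-3.8065535  -0.35094816  0.44819642]
```

View pics/c4.png

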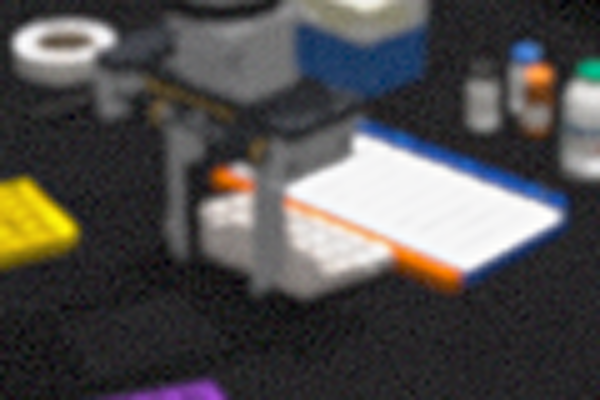

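```bash
python3 - <<'E'
from h import *
O=np.array([.576,-.0123]);a=np.radians(12);ex=np.array([np.cos(a),np.sin(a)]);ey=np.array([-ex[1],ex[0]])
def W(x,y,z): p=O+ex*x+ey*y;return [*p,z]
for z in(.005,.0175): print('near right corners, lower/upper px in crop',z,((proj('scene',[W(-.0805,-.0645,z),W(-.0805,-.0645,z+.0095),W(.004,-.0645,.0145)])-[190,150])*5).round().tolist())
E
```

```text
near right corners, lower/upper px in crop 0.005 [[306.0, 312.0], [306.0, 299.0], [393.0, 252.0]]
near right corners, lower/upper px in crop 0.0175 [[306.0, 295.0], [306.0, 281.0], [393.0, 252.0]]
```

The near lower corner shows at crop row ≈298, against 312 predicted if flat and 295 if lifted, so the near side is rising with the fingers. I'll continue along the arc.

Request:
step_arm(increments="0 0 -0.5 0 0 0;-0.05 0 -0.55 0 0 0;-0.1 0 -0.55 0 0 0;-0.15 0 -0.55 0 0 0;-0.2 0 -0.55 0 0 0")

```text
time: 6.75
tool_pos: [0.4967, -0.0298, 0.0424]
ee_rot: [-3.142, 0.001, -2.932]
wrist_force: [-3.1, -1.5, 1.2]
width: 0.0608
```

Request:
step_arm(increments="-0.25 0 -0.4 0 0 0;-0.25 0 -0.4 0 0 0;-0.3 0 -0.35 0 0 0;-0.3 0 -0.35 0 0 0;0 0 0 0 0 0")

```text
time: 7.25
tool_pos: [0.5077, -0.0275, 0.0573]
ee_rot: [-3.141, 0.001, -2.932]
wrist_force: [-4.2, -1.1, 3.3]
width: 0.0611
```

```bash
python3 - <<'E'
from h import *
b=snapshot("scene");save('s4.png',b);o=get_obs();print(o['tool_pos'],o['wrist_force'])
save('c5.png',cv2.resize(b[130:230,190:310],None,fx=5,fy=5,interpolation=2))
E
```

```text
[ 0.50734563 -0.02754062  0.0568662 ] [-6.76997311 -2.32641778  2.08939888]
```

View pics/c5.png

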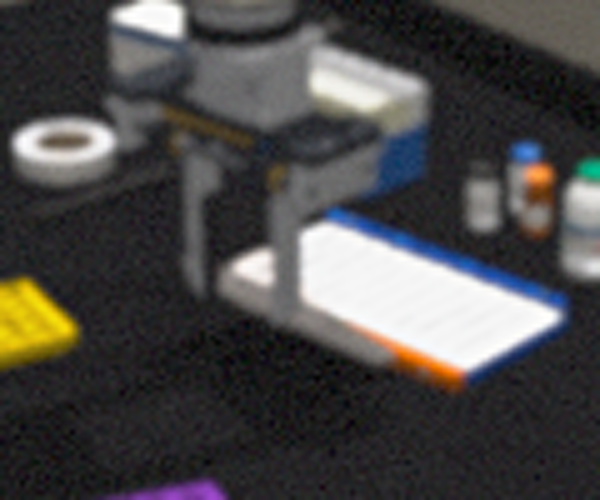

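```bash
python3 - <<'E'
from h import *
O=np.array([.576,-.0123]);a=np.radians(12);ex=np.array([np.cos(a),np.sin(a)]);ey=np.array([-ex[1],ex[0]])
def corners(th,s=.006):
    t=np.radians(th);c,n=np.cos(t),np.sin(t);u=np.array([c,-n]);v=np.array([n,c])
    T=np.array([s,max(.0145*c-.004*n,.0095*c)])
    L=T-.0095*v;N=T-.0855*u;P=L-.0855*u
    return {k:[[*(O+ex*q[0]+ey*y),q[1]] for y in(.064,-.064)] for k,q in dict(T=T,L=L,N=N,P=P).items()}
for th in(0,20,35,45,50):
  print(th,{k:((proj('scene',w)-[190,130])*5).round().astype(int).tolist() for k,w in corners(th).items()})
o=get_obs();d=o['tool_pos'][:2]-O;print(d@ex,d@ey)
E
```

```text
0 {'T': [[255, 292], [395, 351]], 'L': [[256, 304], [394, 364]], 'N': [[166, 334], [306, 398]], 'P': [[167, 346], [306, 411]]}
20 {'T': [[256, 295], [395, 354]], 'L': [[252, 308], [391, 368]], 'N': [[171, 295], [312, 358]], 'P': [[168, 309], [308, 372]]}
35 {'T': [[256, 298], [394, 358]], 'L': [[250, 311], [389, 371]], 'N': [[181, 267], [323, 328]], 'P': [[176, 280], [317, 342]]}
45 {'T': [[256, 301], [394, 361]], 'L': [[249, 313], [388, 373]], 'N': [[191, 250], [333, 310]], 'P': [[184, 262], [326, 323]]}
50 {'T': [[256, 302], [394, 362]], 'L': [[248, 314], [387, 374]], 'N': [[197, 242], [339, 301]], 'P': [[189, 254], [331, 314]]}
-0.07032280613984859 -0.0006335337297368197
```

The strip at crop (220,280)–(390,360) is ambiguous, so I'll take one larger, brightened crop beside the start picture before going on.

```bash
python3 - <<'E'
from h import *
s4=snapshot("scene");s0=cv2.imread('pics/s0.png')[:,:,::-1];t=snapshot("top")
f=lambda i:cv2.resize(np.clip(i*1.0,0,255).astype(np.uint8),None,fx=8,fy=8,interpolation=2)
A=f(s4[172:208,220:275]);B=f(s0[172:208,220:275])
C=cv2.resize(t[160:225,205:272],None,fx=4.8,fy=4.8,interpolation=2)
w=np.zeros((600,800,3),np.uint8);w[:288,:440]=A;w[300:588,:440]=B;w[:C.shape[0],450:450+C.shape[1]]=C
save('c6.png',w)
E
```

```text
(no output)
```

View pics/c6.png

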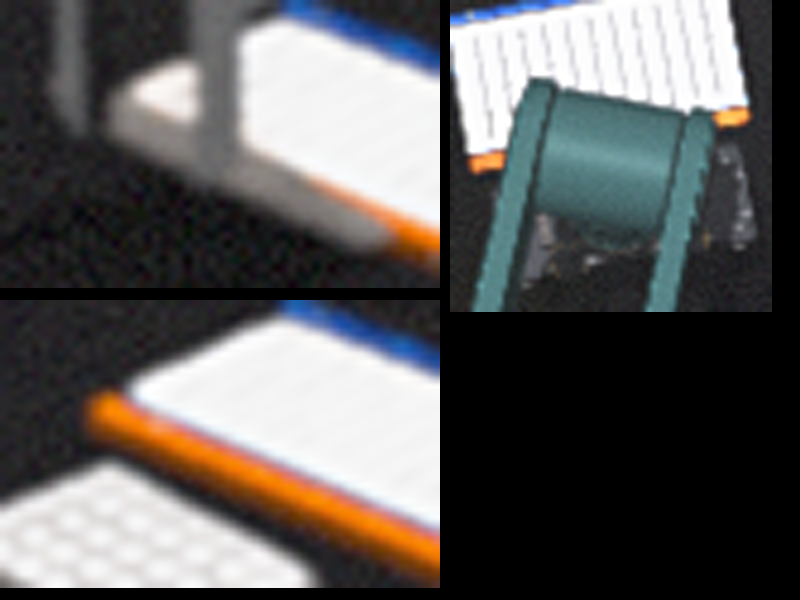

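```bash
python3 - <<'E'
from h import *
O=np.array([.576,-.0123]);a=np.radians(12);ex=np.array([np.cos(a),np.sin(a)]);ey=np.array([-ex[1],ex[0]])
o=get_obs();tp=o['tool_pos'];print(tp,o['wrist_force'],o['width'])
for y in(.0305,.043,-.0305,-.043): print(y,((proj('scene',[[*(tp[:2]+ey*y+ex*x),tp[2]] for x in(-.008,.008)])-[190,130])*5).round().tolist())
for z in(0,.014):print('bar left end',((proj('scene',[[*(O+ey*.11+ex*x),z] for x in(0,.009)])-[190,130])*5).round().tolist())
s=cv2.imread('pics/s4.png')[:,:,::-1]
for r in range(180,206,2): print(r,[''.join('%3d'%(v//4) for v in s[r,c])for c in range(224,270,4)])
E
```

```text
[ 0.50684509 -0.02763592  0.05634079] [-5.1102885  -1.19983232  2.5291351 ] 0.061516484299440975
0.0305 [[202.0, 293.0], [219.0, 285.0]]
0.043 [[188.0, 287.0], [206.0, 279.0]]
-0.0305 [[269.0, 323.0], [286.0, 314.0]]
-0.043 [[283.0, 329.0], [301.0, 320.0]]
bar left end [[203.0, 293.0], [212.0, 289.0]]
bar left end [[203.0, 275.0], [212.0, 271.0]]
180 ['  8  9  9', ' 22 22 23', '  7  8  7', '  9  9  8', ' 36 35 34', ' 39 37 37', ' 27 27 27', ' 61 61 61', ' 61 61 61', ' 61 61 61', ' 61 61 61', ' 60 60 60']
182 ['  8  7  8', ' 26 26 26', '  7  8  8', ' 32 31 30', ' 62 61 60', ' 46 44 43', ' 26 25 26', ' 60 60 60', ' 61 61 61', ' 61 61 61', ' 61 61 61', ' 61 61 61']
184 ['  8  8  7', ' 23 23 24', ' 10 10 10', ' 42 40 39', ' 61 60 59', ' 48 46 44', ' 27 27 27', ' 61 61 61', ' 61 60 61', ' 61 61 61', ' 61 61 61', ' 60 60 60']
186 ['  9  9 10', ' 20 20 20', ' 11 10 11', ' 35 34 33', ' 43 41 40', ' 43 42 42', ' 26 26 26', ' 61 61 61', ' 61 61 61', ' 61 61 61', ' 61 61 61', ' 61 61 61']
188 ['  8  7  8', ' 13 12 13', '  9  9  9', ' 31 30 29', ' 34 32 32', ' 29 29 29', ' 26 26 26', ' 61 60 60'
[... 641 characters left out ...]
24', ' 30 29 29', ' 36 31 29', ' 59 47 41', ' 61 61 62']
198 ['  7  7  7', '  3  3  3', '  6  6  6', '  7  5  7', '  7  6  7', '  3  5  4', '  6  3  8', ' 10 10  9', ' 23 23 22', ' 32 31 30', ' 42 34 30', ' 61 43 32']
200 ['  2  5  2', '  3  2  6', '  7  7  8', '  4  6  3', '  5  4  3', '  5  5  7', '  6  3  6', '  3  2  3', '  8  7  8', ' 23 23 22', ' 30 30 29', ' 47 31 24']
202 ['  6  7  7', '  7  6  6', '  7  8  8', '  1  2  4', '  5  4  5', '  6  6  7', ' 10  9  9', '  6  5  6', '  1  1  1', '  8  6  7', ' 20 20 20', ' 26 18 14']
204 ['  5  6  7', '  8  7  9', '  7  7  8', '  7  8  7', '  3  5  4', '  6  6  5', '  3  5  7', '  6  6  7', '  3  4  6', '  5  4  5', '  8  8  8', '  9  7  5']
```

The projections fit a plate tilted about 43–45°: the L line on the bench, the N line at the bed's front edge and the right-hand corner all match. The exception is a small dark wedge at the left end. I'll continue along the arc to about 60–65° and recheck.

Request:
step_arm(increments="-0.33 0 -0.36 0 0 0;-0.35 0 -0.34 0 0 0;-0.37 0 -0.32 0 0 0;-0.38 0 -0.3 0 0 0;-0.4 0 -0.27 0 0 0")

```text
time: 7.9
tool_pos: [0.5242, -0.0241, 0.0733]
ee_rot: [-3.141, -0.002, -2.933]
wrist_force: [-10.1, -0.6, 9.7]
width: 0.0616
```

```bash
python3 - <<'E'
from h import *
O=np.array([.576,-.0123]);a=np.radians(12);ex=np.array([np.cos(a),np.sin(a)]);ey=np.array([-ex[1],ex[0]])
s=snapshot("scene");save('s5.png',s);o=get_obs();print(o['tool_pos'],o['wrist_force'],(o['tool_pos'][:2]-O)@ex)
save('c7.png',cv2.resize(s[145:215,205:285],None,fx=8,fy=8,interpolation=2))
E
```

```text
[ 0.52505944 -0.02393618  0.07410916] [-7.55153199 -1.3447568   9.17822077] -0.052246683387801876
```

View pics/c7.png

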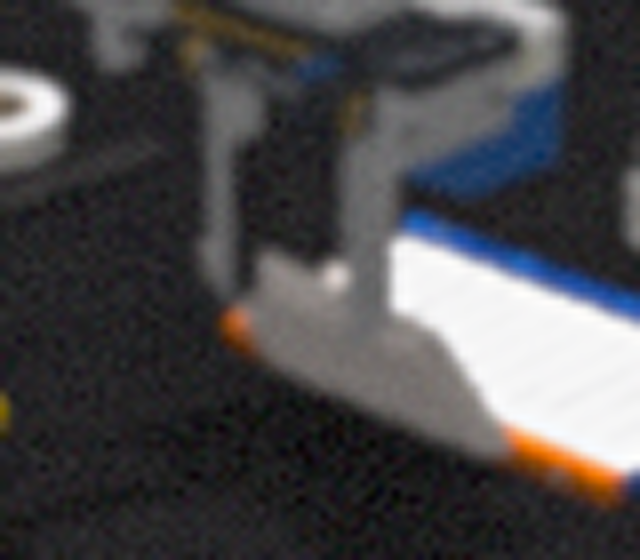

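The plate is clearly tipped at about 60°. Its underside faces the camera, its foot is at the bar, and the bar's ends show orange at (235,330) and (560,465). I'll continue to about 75°.

Request:
step_arm(increments="-0.35 0 -0.14 0 0 0;-0.38 0 -0.13 0 0 0;-0.38 0 -0.12 0 0 0;-0.4 0 -0.1 0 0 0;-0.38 0 -0.05 0 0 0")

```text
time: 8.45
tool_pos: [0.5424, -0.0205, 0.0848]
ee_rot: [-3.14, -0.001, -2.932]
wrist_force: [-20.6, -0.5, 37.7]
width: 0.0612
```

Request:
step_arm(increments="-0.4 0 -0.1 0 0 0;-0.4 0 -0.05 0 0 0;-0.4 0 -0.05 0 0 0;-0.4 0 -0.03 0 0 0;0 0 0 0 0 0")

```text
time: 8.95
tool_pos: [0.5677, -0.0153, 0.0933]
ee_rot: [-3.138, 0.025, -2.932]
wrist_force: [-6.7, 3.5, 36.2]
width: 0.0608
```

```bash
python3 - <<'E'
from h import *
O=np.array([.576,-.0123]);a=np.radians(12);ex=np.array([np.cos(a),np.sin(a)]);ey=np.array([-ex[1],ex[0]])
s=snapshot("scene");save('s6.png',s);o=get_obs();print(o['tool_pos'],o['wrist_force'],(o['tool_pos'][:2]-O)@ex)
save('c8.png',cv2.resize(s[145:215,205:285],None,fx=8,fy=8,interpolation=2))
E
```

```text
[ 0.56766261 -0.01525384  0.09329887] [-7.17461128  3.38330701 36.18168569] -0.008769338658765058
```

View pics/c8.png

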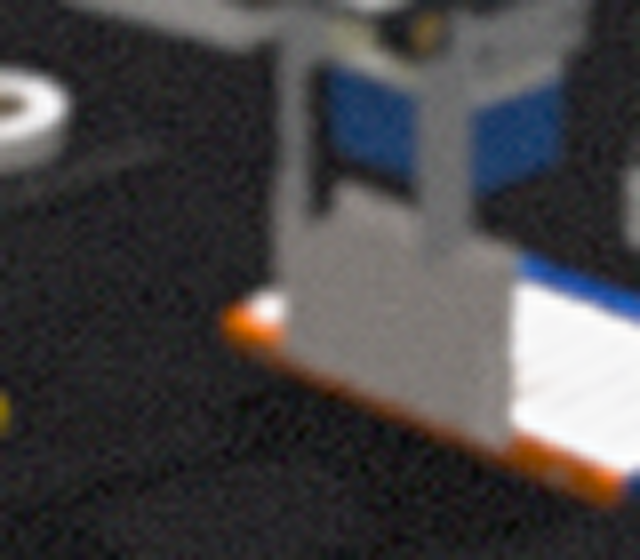

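The plate now stands nearly upright (top edge (350,190)–(515,250)), with the fingertips in its rim notch. A thin orange line shows below it and the TCP is 93 mm up, so its far edge seems to have climbed onto the top of the bar. The tips also press down with 36 N. I'll ease that load by raising the commanded height slightly, then look at the forces before tipping it over.

Request:
step_arm(increments="0 0 -0.1 0 0 0;0 0 -0.1 0 0 0;0 0 -0.1 0 0 0;0 0 0 0 0 0;0 0 0 0 0 0")

```text
time: 9.5
tool_pos: [0.5668, -0.0154, 0.0941]
ee_rot: [-3.138, 0.022, -2.932]
wrist_force: [-3.8, 4.1, 29.0]
width: 0.0613
```

Request:
step_arm(increments="0 0 -0.2 0 0 0;0 0 -0.2 0 0 0;0 0 -0.2 0 0 0;0 0 -0.1 0 0 0;0 0 0 0 0 0")

```text
time: 10.0
tool_pos: [0.5636, -0.0159, 0.0951]
ee_rot: [-3.14, 0.013, -2.932]
wrist_force: [-2.2, 0.8, 13.5]
width: 0.0611
```

Request:
step_arm(increments="0 0 -0.2 0 0 0;-0.2 0 -0.1 0 0 0;-0.3 0 0 0 0 0;-0.3 0 0 0 0 0;0 0 0 0 0 0")

```text
time: 10.5
tool_pos: [0.571, -0.0142, 0.0962]
ee_rot: [-3.14, 0.01, -2.932]
wrist_force: [0.1, 0.1, 8.2]
width: 0.0613
```

```bash
python3 - <<'E'
from h import *
O=np.array([.576,-.0123]);a=np.radians(12);ex=np.array([np.cos(a),np.sin(a)])
s=snapshot("scene");save('s7.png',s);o=get_obs();print(o['tool_pos'],o['wrist_force'],(o['tool_pos'][:2]-O)@ex)
save('c9.png',cv2.resize(s[145:215,205:285],None,fx=8,fy=8,interpolation=2))
E
```

```text
[ 0.57085838 -0.01426815  0.09618503] [-0.89895575  0.16406391  6.5678617 ] -0.005438460304053425
```

View pics/c9.png

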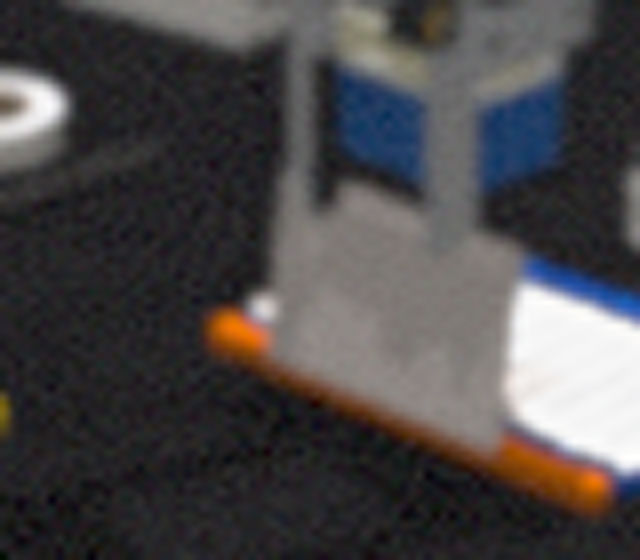

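The bar has sprung out fully. The plate stands upright on its top, squarely and centred (base (270,350)–(500,450)), and leans on the tips. I'll push the top over toward the bed.

Request:
step_arm(increments="-0.3 0 -0.1 0 0 0;-0.3 0 -0.05 0 0 0;-0.3 0 0 0 0 0;-0.3 0 0 0 0 0;0 0 0 0 0 0")

```text
time: 11.05
tool_pos: [0.581, -0.0121, 0.0958]
ee_rot: [-3.141, 0.005, -2.932]
wrist_force: [0.7, 1.0, 5.0]
width: 0.0611
```

Request:
step_arm(increments="-0.3 0 0 0 0 0;-0.3 0 0 0 0 0;-0.3 0 0 0 0 0;-0.3 0 0 0 0 0;0 0 0 0 0 0")

```text
time: 11.55
tool_pos: [0.5908, -0.0099, 0.0942]
ee_rot: [-3.142, 0.0, -2.932]
wrist_force: [0.6, 0.5, 3.8]
width: 0.0611
```

```bash
python3 - <<'E'
from h import *
O=np.array([.576,-.0123]);a=np.radians(12);ex=np.array([np.cos(a),np.sin(a)])
s=snapshot("scene");save('s8.png',s);o=get_obs();print(o['tool_pos'],o['wrist_force'],(o['tool_pos'][:2]-O)@ex)
save('c10.png',cv2.resize(s[145:215,205:285],None,fx=8,fy=8,interpolation=2))
E
```

```text
[ 0.59054295 -0.00995022  0.09424941] [ 0.55691722 -0.90988695  2.95127804] 0.014713702982579131
```

View pics/c10.png

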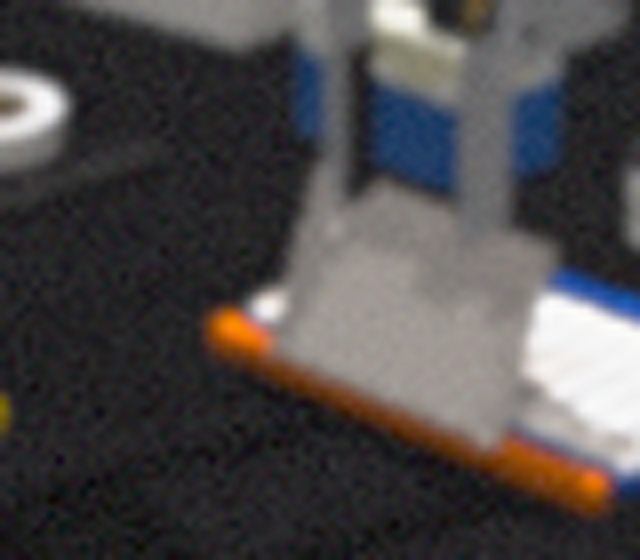

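The plate now leans past upright toward the bed, pivoting on the bar. I'll push on.

Request:
step_arm(increments="-0.4 0 0 0 0 0;-0.4 0 0 0 0 0;-0.4 0 0 0 0 0;-0.4 0 0 0 0 0;-0.4 0 0 0 0 0")

```text
time: 12.1
tool_pos: [0.61, -0.0056, 0.0941]
ee_rot: [3.141, -0.001, -2.932]
wrist_force: [-0.1, -0.7, 0.3]
width: 0.061
```

Request:
step_arm(increments="0 0 0 0 0 0;0 0 0 0 0 0")

```text
time: 12.3
tool_pos: [0.6099, -0.0057, 0.0944]
ee_rot: [3.141, -0.0, -2.932]
wrist_force: [-0.2, 0.0, -0.2]
width: 0.0611
```

```bash
python3 - <<'E'
from h import *
s=snapshot("scene");save('s9.png',s);t=snapshot("top");save('t9.png',t);o=get_obs();print(o['tool_pos'],o['wrist_force'])
w=np.zeros((600,800,3),np.uint8)
w[:420,:480]=cv2.resize(s[145:215,205:285],None,fx=6,fy=6,interpolation=2);w[:280,490:790]=cv2.resize(t[150:220,200:275],(300,280),interpolation=2)
save('c11.png',w[:430])
E
```

```text
[ 0.60979722 -0.00577789  0.09455913] [ 0.54198986  0.08262327 -0.0075455 ]
```

The contact force has dropped to zero, so the plate has gone over. The viewer limit is reached, so I'll retract upward and check numerically.

Request:
step_arm(increments="0 0 -3 0 0 0;0 0 -4 0 0 0;4 0 -4 0 0 0;4.5 0 -2 0 0 0;4.5 0 0 0 0 0")

```text
time: 12.9
tool_pos: [0.4878, -0.0323, 0.2243]
ee_rot: [-3.138, 0.007, -2.932]
wrist_force: [0.3, -1.5, 0.5]
width: 0.061
```

Request:
step_arm(increments="4.5 0 0 0 0 0;4.5 0 0 0 0 0;4.5 0 0 0 0 0;0 4.5 0 0 0 0;0 4.5 0 0 0 0")

```text
time: 13.4
tool_pos: [0.3355, 0.0269, 0.2204]
ee_rot: [-3.141, 0.003, -2.942]
wrist_force: [0.9, 1.0, 0.1]
width: 0.061
```

Request:
step_arm(increments="0 4.5 0 0 0 0;0 4.5 0 0 0 0;0 4.5 0 0 0 0;0 4.5 0 0 0 0;0 0 0 0 0 0")

```text
time: 13.9
tool_pos: [0.2969, 0.2085, 0.22]
ee_rot: [3.139, -0.0, -2.922]
wrist_force: [-0.2, -0.8, 0.1]
width: 0.0615
```

```bash
python3 - <<'E'
from h import *
s=snapshot("scene");save('s10.png',s);t=snapshot("top");save('t10.png',t);print(get_obs()['tool_pos'],get_obs()['time'])
O=np.array([.576,-.0123]);a=np.radians(12);ex=np.array([np.cos(a),np.sin(a)]);ey=np.array([-ex[1],ex[0]])
t0=cv2.imread('pics/t0.png')[:,:,::-1];s0=cv2.imread('pics/s0.png')[:,:,::-1]
# brightness map of top view in bed coordinates, 8 mm grid, at z=.0285
for nm,im,im0 in(('top',t,t0),('scene',s,s0)):
  print(nm)
  for x in np.arange(-.024,.13,.008):
    P=[[*(O+ex*x+ey*y),.0285] for y in np.arange(.112,-.113,-.008)];q=proj(nm,P).astype(np.float32)
    g=cv2.remap(im,q[:,0].reshape(1,-1),q[:,1].reshape(1,-1),1)[0];print('%4d'%(x*1000),' '.join('%3d'%p.mean() if int(p[0])-int(p[2])<60 else ' or' for p in g))
# changes elsewhere
for nm,im,im0 in(('top',t,t0),('scene',s,s0)):
  d=(cv2.GaussianBlur(cv2.absdiff(im,im0).max(2),(3,3),0)>40).astype(np.uint8)
  n,_,st,_=cv2.connectedComponentsWithStats(d);print(nm,[st[i].tolist() for i in range(1,n) if st[i,4]>8])
E
```

```text
[0.2985769  0.20474208 0.21996344] 14.0
top
 -24  46  48  53  49  46  50  50  51  52  52  54  51  51  52  54  53  51  54  50  52  49  51  50  52  46  47  50  50  47
 -16  47  45  48  53  49  52  53  53  53  51  53  52  53  51  51  51  54  52  51  52  49  48  51  49  47  49  47  47  47
  -8  45  52  44  45  53  47  51  54  49  56  52  57  56  50  55  50  56  56  50  57  49  53  53  51  57  51  50  55  46
   0  70  or  or  or  or  or  or  or  or  or  or  or  or  or  or  or  or  or  or  or 123  or  or  or  or  or  or  or  77
   8  55  or  or  or  or  or 240 251 234 237 244 238 251 237 226 247 231 251 241 225 250 223  or  or  or  or  or  or  67
  16  44  75  86  99 132  77 209 252 251 251 250 250 250 251 251 250 251 250 250 251 250 243  99  77 106 124  75  86  51
  24  82 255 255 253 255 253 251 251 250 250 250 250 250 250 250 250 250 250 250 250 250 249 255 254 254 254 255 255  98
  32  55 255 250 231 251 232 225 251 250 250 250 250 250 250 250 250 250 250 250 250 250 243 249 232 251 239 250 255  85
  40  76 250 251 220 251 238 243 250 250 250 250 249 250 250 250 250 250 250 250 250 250
[... 4035 characters left out ...]
[222, 346, 6, 3, 9], [64, 359, 4, 7, 13]]
scene [[0, 0, 153, 66, 5538], [0, 40, 42, 16, 499], [42, 54, 23, 5, 105], [44, 64, 23, 6, 95], [122, 71, 26, 7, 126], [47, 77, 24, 15, 166], [113, 86, 50, 23, 513], [65, 101, 4, 17, 32], [0, 110, 47, 77, 1542], [131, 111, 8, 23, 116], [144, 126, 8, 12, 79], [86, 180, 22, 29, 454], [140, 184, 15, 7, 72], [62, 189, 22, 21, 218], [241, 188, 41, 13, 115], [159, 192, 20, 13, 159], [213, 192, 47, 27, 762], [8, 198, 36, 14, 352], [0, 206, 46, 31, 837], [77, 210, 3, 5, 9], [85, 218, 40, 21, 471], [8, 234, 40, 18, 393], [106, 239, 17, 17, 176], [24, 258, 12, 11, 78], [75, 260, 28, 10, 144], [87, 262, 30, 16, 164], [44, 267, 21, 7, 86], [18, 273, 40, 31, 713]]
```

The plate lies plain side up and uniform over bed x≈3–86 mm, y≈±62 mm, flat and clear of the lip. Some picture changes near the look-alikes could be the arm in the way, so I'll move it clear and check their positions.

Request:
step_arm(increments="0 4.5 0 0 0 0;0 4.5 0 0 0 0;0 4.5 0 0 0 0;0 4.5 0 0 0 0;0 4.5 0 0 0 0")

```text
time: 14.5
tool_pos: [0.2539, 0.4244, 0.2202]
ee_rot: [-3.141, 0.001, -2.936]
wrist_force: [1.2, -0.5, 0.6]
width: 0.0611
```

Request:
step_arm(increments="0 3.5 0 0 0 0;0 3.5 0 0 0 0;0 3.5 0 0 0 0;0 0 0 0 0 0;0 0 0 0 0 0")

```text
time: 15.0
tool_pos: [0.2325, 0.5259, 0.2194]
ee_rot: [-3.14, -0.0, -2.935]
wrist_force: [0.6, -0.4, 0.7]
width: 0.0612
```

```bash
python3 - <<'E'
from h import *
s=snapshot("scene");t=snapshot("top");save('t11.png',t);o=get_obs();print(o['tool_pos'],o['time'])
for nm,im,f in(('top',t,'t0'),('scene',s,'s0')):
  im0=cv2.imread(f'pics/{f}.png')[:,:,::-1]
  d=(cv2.GaussianBlur(cv2.absdiff(im,im0).max(2),(3,3),0)>40).astype(np.uint8)
  n,_,st,_=cv2.connectedComponentsWithStats(d);print(nm,[st[i].tolist() for i in range(1,n) if st[i,4]>8])
  for c,lo,hi in(('yellow',(24,120,90),(35,255,255)),('purple',(130,100,60),(160,255,255)),('turq',(82,120,60),(98,255,255))):
    r=[]
    for i in(im0.copy(),im):
      m=cv2.inRange(cv2.cvtColor(i,cv2.COLOR_RGB2HSV),lo,hi);k=max(cv2.findContours(m,0,1)[0],key=cv2.contourArea);r.append(np.round(cv2.minAreaRect(k)[0],1).tolist())
    print(c,r)
O=np.array([.576,-.0123]);a=np.radians(12);ex=np.array([np.cos(a),np.sin(a)])
E
```

```text
[0.23227656 0.52551736 0.22024508] 15.1
top [[220, 183, 35, 12, 213], [224, 201, 38, 28, 917], [0, 259, 206, 125, 7074], [70, 269, 4, 4, 13], [43, 271, 16, 15, 123], [64, 281, 12, 11, 100], [204, 298, 12, 9, 71], [78, 310, 3, 5, 12], [187, 316, 33, 23, 235], [0, 319, 4, 12, 32], [223, 318, 13, 14, 51], [252, 331, 10, 22, 63], [70, 353, 38, 31, 444], [64, 359, 4, 7, 11], [239, 359, 3, 4, 11], [229, 364, 6, 7, 20], [228, 371, 4, 4, 9]]
yellow [[199.8, 244.8], [199.8, 244.8]]
purple [[278.7, 259.0], [278.8, 259.0]]
turq [[152.6, 266.3], [152.5, 266.4]]
scene [[26, 0, 3, 9, 17], [33, 0, 13, 19, 135], [48, 0, 10, 8, 54], [61, 0, 33, 52, 1298], [46, 10, 10, 12, 64], [17, 37, 48, 22, 555], [70, 57, 23, 8, 100], [44, 64, 23, 6, 95], [65, 72, 41, 19, 308], [47, 83, 24, 9, 135], [0, 84, 34, 104, 731], [81, 93, 7, 19, 83], [65, 101, 4, 17, 31], [94, 180, 14, 3, 33], [16, 189, 20, 10, 159], [105, 189, 3, 16, 32], [241, 188, 41, 13, 115], [10, 193, 4, 7, 14], [213, 192, 47, 27, 761], [96, 220, 16, 10, 80], [0, 228, 42, 9, 137], [7, 240, 37, 13, 318], [116, 240, 6, 4, 17], [107, 262, 11, 4, 32], [16, 270, 24, 8, 91]]
yellow [[182.2, 196.3], [182.2, 196.3]]
purple [[215.7, 239.1], [215.6, 239.1]]
turq [[139.0, 184.3], [138.9, 184.3]]
```

Apart from the arm, only the plate's old and new places have changed. I'll hand the job in.

```bash
python3 -c "
from bench import *
print(close_job())"
```

```text
the job is handed in; nothing more can be done
None
```

The plate is on the drying bed, wells down and flat, but it rode up onto the bumper bar during the tip. I pushed it square against the bar with the fingertips, tipped its near side up by pushing only, and flipped it over the bar. I handed the job in at 15.1 s of the 51 s allowed.

**Final checks, both cameras:**
- **Plate position:** it covers about x 3–86 mm and y ±62 mm of the bed. That is wholly between the ends, clear of the back lip, and not overhanging the front.
- **Orientation:** its plain underside is up, judged from even brightness rather than by eye.
- **Surroundings:** the bar is back out at rest. Nothing else in view changed except the arm, and the three look-alikes are within 0.1 pixel of where they started.

**What did not go as planned:**
- **Far edge rode up:** between about 60° and upright it climbed onto the top of the bar, about 12–14 mm up. I had meant it to stay on the bench in front of the bar, so the final flip pivoted on the bar's top.
- **Fingertips pressed hard:** they pushed down on the plate with up to about 38 N for a moment, and I eased that before tipping on. The highest wrist force I saw was about 43 N, well under 120 N.
- **No picture of the result:** the 12-picture limit was reached before I could view the final state, so those checks are from pixel values only.

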